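Weigh two bored brass slugs against each other

TASK

Stand the two brass slugs upright in the middle of the two green pans of the balance, one in each, let go and let the beam settle. Then take the slug from the side that has dropped and stand it upright in the blue tray, leaving the other slug standing in its pan.

Things in the scene. Friction and masses are not known exactly. Their poses are not given: they have to be found in the camera images.
- slug_1_mid (a point): upright plain brass cylinder, 34 mm diameter and 60 mm tall, standing on the bench; the point is its centre, 30 mm above its underside, z along its axis. Bored out from below by an unseen amount, so it weighs anything from 100 to 400 g; its twin looks the same
- slug_2_mid (a point): upright plain brass cylinder, 34 mm diameter and 60 mm tall, standing on the bench; the point is its centre, 30 mm above its underside, z along its axis. Bored out from below by an unseen amount, so it weighs anything from 100 to 400 g; its twin looks the same
- pan_left (a point): centre of the load surface of the left (+y) green round pan of the balance (moves with the pan), z along the pan's normal. Pan 72 mm across, 6 mm thick, with a rim 4 mm high and 63 mm across inside; its surface is 85 mm above the bench when level
- pan_right (a point): centre of the load surface of the right (-y) green round pan of the balance (moves with the pan), z along the pan's normal. Pan 72 mm across, 6 mm thick, with a rim 4 mm high and 63 mm across inside; its surface is 85 mm above the bench when level
- balance: pivot balance fixed to the bench, origin under its middle, y along the arms towards the left pan. Pans 280 mm apart on one steel beam, pivot half-way, held in a grey fork 127 mm tall, 60 x 30 mm. Level when empty; the heavier side sinks 14 mm to its stop, the other rises 14 mm, both lean 0.1 rad; a swing may take up to 3 s. Pressing a pan also tips it
- tray_in (a point): centre of the inner floor of the open blue square tray for the kept slug, 150 mm square outside, walls 4 mm thick and 18 mm high; floor 4 mm above the bench; x and y along its sides, z up
There are look-alikes about, which are no part of the job. Of the things that look like the part that bears tray_in, take the one that is farthest to the robot's left at the start.

How it is judged:
By the outcome, as a careful person would: the job done as asked, in the order asked, and still so for the second after the job is handed in, with the robot touching nothing.
It also fails if it takes over 72 s, if anything falls off the work surface, if the arm or the gripper's body presses on something with over 40 N, if the wrist force passes 120 N, or if a joint passes its speed limit or range.

ROBOT

A 6-joint arm with a two-finger parallel gripper is mounted at the origin on the work surface. World frame = base frame: x ahead of the robot, y to its left, z up, the work surface at z = 0. Lengths are in m, angles in degrees, forces in N, time in s.
With the tool pointing down it reaches from about 0.375 to 0.9 m from the base axis. Payload 3.1 kg.
Tool frame: the origin (TCP) lies on the centre line of the jaws, within the pads' length; the fingertips stand finger_overhang ahead of it and the grasp point (between the pads) lies 5 mm behind it (finger_overhang is the distance from the TCP to the fingertips, in m); z points along the fingers, y is the line along which they close (so a half turn about z gives the same grasp; the last joint's range is limited). The gripper opens to 87 mm and grips with 3 to 60 N. Pads are 19 mm wide; open, the fingers measure 117 mm over their backs; the gripper's body (75 mm by 190 mm) begins 51 mm behind the grasp point.
Start: joints at [-73.997, 30.224, 82.088, -0, 67.689, -10.227], TCP at [0.276, -0.561, 0.198] pointing down, gripper open.
Joint ranges: [-176.69, 176.69], [-43.24, 126.21], [12.49, 139.97], [-82, 262], [0, 151.66], [-163.58, 163.58]. Speed limits (degrees/s): [159.86, 159.86, 180, 180, 180, 180].

INTERFACE

Orientations are given as a 3x3 rotation matrix whose columns are the frame's x, y, z axes.
In Python, from rig import read_state, capture, calibration, hand_in, finger_overhang gives the robot as it stands.
- The arm moves only by the tool send_rows, never from a script. Its argument "plan" is a list of rows, each a list of 5 numbers: the closure in counts, from 0 (fully open) to 255 (shut), then the shift along the tool's x, y, z in m, then the turn about the tool's z in rad. A call has 1 to 20 rows; each row shifts and turns the commanded pose from where the row before left it, along the tool's axes as they then stand; what a row does not reach is not made up. A row lasts 1/12 s, in which the tool goes at most 41.7 mm and 7.16 degrees, less where a joint would pass 70% of its speed; a pose out of reach is approached as far as the arm can. A call is refused whole if a number of a shift passes 0.0417 or a number of a turn 0.125, either way. A call with a gripper value outside its range is refused whole. The fingers move at their own pace and stop on an object; the grip force is fixed at half the most. Time passes only in rows, so rows that do not move let the fingers close. It gives the time, the measured TCP pose, the force, the opening and the grip force at its end, in the units of the state.
- read_state(): the state, without advancing time (a new reading comes with each control period).
- capture(name): name is "scene" or "top" or "wrist"; returns (picture, depth): 480x640x3 uint8, blue, green, red; 480x640 float32, m along the optical axis (not along the pixel's ray), 0 where there is no reading.
- calibration(name): a dict with "fx", "fy", "cx", "cy" (pixels), "xyz" and "rotation" of the camera in the world. Camera axes: x right, y down, z forward; pixel columns grow to the right and rows downward; lengths in m; the calibration is good to about 2 mm. The wrist camera is an equidistant fisheye: a pixel r from the principal point sees the ray r / f radians off the axis. A picture is of the moment at which its call begins: read the wrist's pose just before it. calibration takes no time and is no camera call; for the wrist camera it gives the pose at the moment of the call.
- hand_in(): hands the job in; it is judged then, once.
The state is a dict: "time_s": time; "joint_positions": joint angles; "qvel": joint speeds; "tau": joint torques, N m; "position": TCP position; "tcp_rot": TCP orientation; "force": force on the tool from outside, world axes, zero at the start; "moment": the same for the moment, N m; "opening": opening from 0.0 (shut) to 1.0 (fully open); "grasp_force": force on a finger pad.
Only numpy, scipy, OpenCV 4.12 (cv2) and the standard library are available. Lean on these libraries where they do the work, as an engineer would, in place of code of your own. Each camera call takes 0.05 s, during which the arm holds its last target. There are 200 camera calls.

## Working session

There is one attempt and no reset: what is moved stays moved. The work goes in short steps, Python scripts to look and compute and a tool call to move; the robot and the scene stay as the last step left them, time stands still between calls to the robot, and variables do not carry over. Pictures are saved under pics/ and viewed, at most 10 in all, crops included, and the job is handed in when it is done.

Besides the shell and the picture viewer there is one more tool, called in YAML: its name, and indented under it one key for each argument. send_rows: Moves the arm, as the interface text tells. Its arguments: {"type":"object","properties":{"plan":{"type":"array","items":{"type":"array","items":{"type":"number"}}}},"required":["plan"]}

```bash
mkdir -p pics; ls; python3 - <<'E'
from rig import *
import cv2,numpy as np
s=read_state();print(s, finger_overhang() if callable(finger_overhang) else finger_overhang)
for n in("scene","top"):
    p,d=capture(n);cv2.imwrite(f"pics/{n}0.png",p);np.save(f"{n}0.npy",d);print(n,calibration(n))
E
```

```text
pics
{'time_s': 0.0, 'joint_positions': array([-7.39972550e+01,  3.02774752e+01,  8.21563075e+01, -8.32775660e-04,
        6.76862603e+01, -1.02248792e+01]), 'qvel': array([-0.04719531, -0.00407019, -0.03996344,  0.00323181,  0.06714239,
        0.06859349]), 'tau': array([-1.44059363e-04, -4.40043354e+01, -1.76594746e+01,  6.33219467e-02,
        5.83412696e-02, -1.84262744e-04]), 'position': array([ 0.27604273, -0.55988168,  0.19718808]), 'tcp_rot': array([[ 8.97043061e-01,  4.41942754e-01, -5.90521378e-04],
       [ 4.41943003e-01, -8.97040881e-01,  2.01024603e-03],
       [ 3.58691851e-04, -2.06425405e-03, -9.99997805e-01]]), 'force': array([-0.50653256,  0.44484499,  0.05088045]), 'moment': array([-0.01420544,  0.02116102,  0.01699901]), 'grasp_force': 0.0, 'opening': 0.999568165116026} 0.014
scene {'fx': 476.5404604967873, 'fy': 476.5404604967873, 'cx': 321.45778998996144, 'cy': 236.71686023310903, 'xyz': array([ 0.9460039 , -0.13508529,  0.71229991]), 'rotation': array([[ 0.36643314,  0.72452307, -0.58377484],
       [ 0.93033076, -0.29510588,  0.21770895],
       [-0.01454023, -0.62287947, -0.78218268]])}
top {'fx': 516.1526639974264, 'fy': 516.1526639974264, 'cx': 313.9086748357, 'cy': 241.1863908672878, 'xyz': array([0.42588864, 0.04501023, 1.01651448]), 'rotation': array([[ 0.00107524, -0.99841072,  0.0563461 ],
       [-0.9997981 , -0.00220392, -0.01997276],
       [ 0.0200652 , -0.05631324, -0.9982115 ]])}
```

View pics/top0.png

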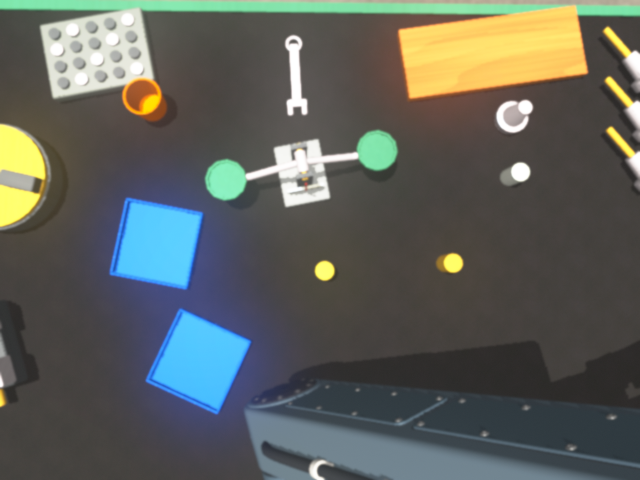

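View pics/scene0.png

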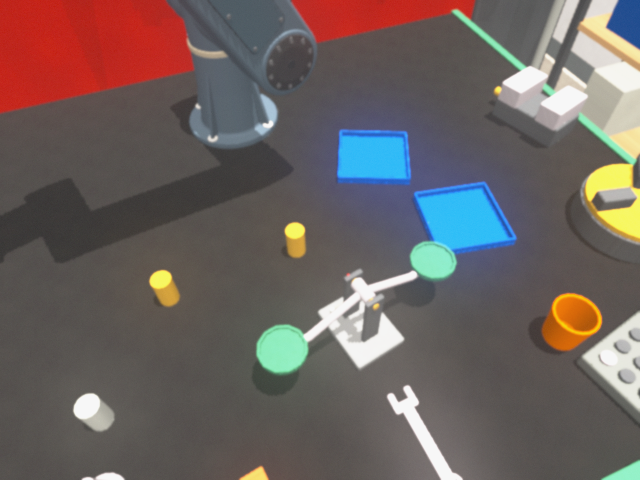

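Top view: the brass slugs are at (325,270) and (451,263), with the white cylinder at (515,175) and the bottle at (513,115) as decoys. The green pans are at (226,180) for left and (377,151) for right. There are two blue trays, at (157,243) and (198,361); the first lies farther left (+y), so I choose it. Next I measure everything.

```bash
cat > h.py <<'E'
from rig import *
import cv2,numpy as np
def cloud(n,d):
    c=calibration(n);v,u=np.mgrid[:480,:640]
    P=np.stack([(u-c["cx"])/c["fx"]*d,(v-c["cy"])/c["fy"]*d,d],-1)
    W=P@c["rotation"].T+c["xyz"];W[d<=0]=np.nan
    return W
def blobs(n,p,d,lo,hi,amin=100):
    W=cloud(n,d);m=cv2.inRange(cv2.cvtColor(p,cv2.COLOR_BGR2HSV),lo,hi)
    k,l,st,ce=cv2.connectedComponentsWithStats(m)
    return [(ce[i].round(),W[l==i][~np.isnan(W[l==i][:,0])]) for i in range(1,k) if st[i,4]>amin]
COL=dict(brass=((18,120,90),(32,255,255)),green=((65,80,60),(85,255,255)),blue=((98,120,60),(112,255,255)))
E
python3 - <<'E'
from h import *
for n in("top","scene"):
    p=cv2.imread(f"pics/{n}0.png");d=np.load(f"{n}0.npy")
    for k,(lo,hi) in COL.items():
        for c,w in blobs(n,p,d,lo,hi):
            if len(w)<50: continue
            zt=np.percentile(w[:,2],95);t=w[w[:,2]>zt-.008]
            r=cv2.minAreaRect((w[:,:2]*1000).astype(np.float32))
            print(n,k,c,len(w),"ztop %.3f med"%zt,np.median(w,0).round(4),"top mid",((t.min(0)+t.max(0))/2).round(4),"ext",np.ptp(t,0).round(3),"rect",np.round(r[0],1),np.round(r[1],1),round(r[2],1))
p=cv2.imread("pics/top0.png")
cv2.imwrite("pics/crop0.png",cv2.resize(p[110:310,90:490],(800,400),interpolation=cv2.INTER_CUBIC))
E
```

```text
top brass [492.  51.] 11925 ztop 0.025 med [ 0.8607 -0.3287  0.022 ] top mid [ 0.8614 -0.3302  0.0232] ext [0.188 0.372 0.012] rect [ 866.2 -335. ] [146.2 371. ] 8.7
top brass [616.  41.] 331 ztop 0.038 med [ 0.8808 -0.575   0.0329] top mid [ 0.8768 -0.5706  0.0352] ext [0.055 0.05  0.011] rect [ 887.1 -582.6] [71.8 45.7] 39.1
top brass [618.  91.] 333 ztop 0.037 med [ 0.7801 -0.5756  0.0332] top mid [ 0.7777 -0.5713  0.0345] ext [0.059 0.055 0.01 ] rect [ 784.4 -584.2] [73.4 44. ] 40.5
top brass [146.  99.] 384 ztop 0.072 med [0.7545 0.3493 0.0642] top mid [0.7496 0.3458 0.069 ] ext [0.067 0.069 0.009] rect [749.6 346.3] [68.1 66.9] 38.4
top brass [ 19. 174.] 2977 ztop 0.065 med [0.6129 0.5722 0.0616] top mid [0.5998 0.5669 0.0736] ext [0.186 0.085 0.034] rect [605.4 567.6] [192.1  85.2] 4.0
top brass [620. 141.] 335 ztop 0.038 med [ 0.68   -0.5757  0.0329] top mid [ 0.677  -0.5706  0.0349] ext [0.058 0.052 0.01 ] rect [ 682.5 -583.1] [74.2 40.7] 38.7
top brass [450. 263.] 456 ztop 0.062 med [ 0.44   -0.2296  0.0574] top mid [ 0.4408 -0.232   0.0587] ext [0.032 0.033 0.01 ] rect [ 4
[... 2542 characters left out ...]
 [0.074 0.071 0.011] rect [620.8 -85.5] [ 82.8 120.9] 73.9
scene green [626. 473.] 422 ztop 0.007 med [0.9508 0.2953 0.0044] top mid [0.9546 0.2901 0.0035] ext [0.02  0.066 0.01 ] rect [954.8 290.2] [19.5 66.4] 0.4
scene blue [627.  20.] 1069 ztop -0.089 med [-0.1969  1.4616 -0.1468] top mid [-0.2083  1.4624 -0.0841] ext [0.084 0.015 0.026] rect [-184.8 1461.4] [ 23.5 161. ] 89.8
scene blue [373. 157.] 3840 ztop 0.017 med [0.2528 0.2489 0.0041] top mid [0.2547 0.2464 0.0153] ext [0.196 0.196 0.012] rect [243.  253.4] [158.3 181.2] 65.5
scene blue [464. 217.] 5203 ztop 0.017 med [0.4775 0.3359 0.0041] top mid [0.4797 0.3119 0.0496] ext [0.175 0.21  0.08 ] rect [481.5 322.5] [196.4 198.7] 78.8
```

View pics/crop0.png

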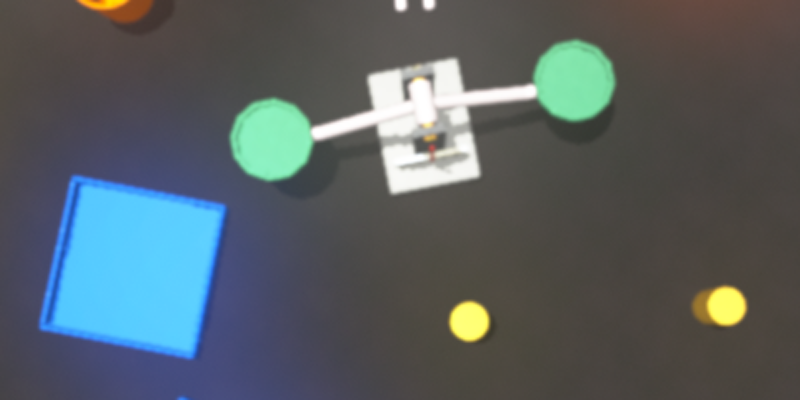

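The crop confirms the left tray, two level green pans and two brass slugs. Pan spacing comes out at 0.2802 m, slug tops at 60 mm and pans at 85 mm, all as given. First I turn the tool so its x runs along the beam, to close across the beam.

send_rows:
  plan:
    - [0, 0, 0, 0, -0.12]
    - [0, 0, 0, 0, -0.12]
    - [0, 0, 0, 0, -0.12]
    - [0, 0, 0, 0, -0.12]
    - [0, 0, 0, 0, -0.12]
    - [0, 0, 0, 0, -0.12]
    - [0, 0, 0, 0, -0.12]
    - [0, 0, 0, 0, -0.12]
    - [0, 0, 0, 0, -0.12]
    - [0, 0, 0, 0, -0.12]
    - [0, 0, 0, 0, -0.112]
    - [0, 0, 0, 0, 0]

```text
time_s: 1.1
position: [0.2761, -0.5602, 0.1976]
tcp_rot: [[-0.2, 0.98, -0.0], [0.98, 0.2, 0.001], [0.001, -0.0, -1.0]]
force: [0.1, -0.3, -0.2]
opening: 1.002
grasp_force: 0.0
```

```bash
cat >> h.py <<'E'
def to(x,y,z):
    s=read_state();print("t %.2f"%s["time_s"],"pos",s["position"].round(4),"yaw %.1f"%np.degrees(np.arctan2(s["tcp_rot"][1,1],s["tcp_rot"][0,1])),"shift",(s["tcp_rot"].T@(np.array([x,y,z])-s["position"])).round(4))
E
python3 -c "
from h import *
to(.4407,-.232,.198)"
```

```text
t 1.10 pos [ 0.2761 -0.5602  0.1976] yaw 11.5 shift [ 2.888e-01  2.267e-01 -1.000e-04]
```

send_rows:
  plan:
    - [0, 0.0289, 0.0227, 0, 0]
    - [0, 0.0289, 0.0227, 0, 0]
    - [0, 0.0289, 0.0227, 0, 0]
    - [0, 0.0289, 0.0227, 0, 0]
    - [0, 0.0289, 0.0227, 0, 0]
    - [0, 0.0289, 0.0227, 0, 0]
    - [0, 0.0289, 0.0227, 0, 0]
    - [0, 0.0289, 0.0227, 0, 0]
    - [0, 0.0289, 0.0227, 0, 0]
    - [0, 0.0289, 0.0227, 0, 0]
    - [0, 0, 0, 0.02, 0]
    - [0, 0, 0, 0.03, 0]
    - [0, 0, 0, 0.03, 0]
    - [0, 0, 0, 0.02, 0]
    - [0, 0, 0, 0, 0]
    - [0, 0, 0, 0, 0]

```text
time_s: 2.43
position: [0.441, -0.2319, 0.0974]
tcp_rot: [[-0.196, 0.981, -0.002], [0.981, 0.196, 0.002], [0.002, -0.002, -1.0]]
force: [-1.6, -0.9, 0.7]
opening: 1.002
grasp_force: 0.0
```

```bash
python3 - <<'E'
from h import *
to(.4407,-.232,.035)
p,d=capture("scene")
for c,w in blobs("scene",p,d,*COL["brass"]):
    t=w[w[:,2]>.05]
    if .3<w[0,0]<.55 and abs(w[0,1])<.4: print(c,((t.min(0)+t.max(0))/2).round(4))
cv2.imwrite("pics/s1.png",p[150:400,50:450])
E
```

```text
t 2.43 pos [ 0.441  -0.2319  0.0974] yaw 11.3 shift [-0.0002 -0.0003  0.0624]
[295. 239.] [0.4269 0.0078 0.056 ]
[165. 290.] [ 0.4635 -0.2289  0.0949]
```

View pics/s1.png

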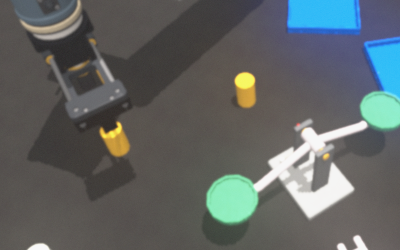

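The gripper sits over slug A at crop (117,140); the beam is still level. I'll go down, close and lift.

send_rows:
  plan:
    - [0, 0, 0, 0.02, 0]
    - [0, 0, 0, 0.02, 0]
    - [0, 0, 0, 0.015, 0]
    - [0, 0, 0, 0.0075, 0]
    - [0, 0, 0, 0, 0]
    - [0, 0, 0, 0, 0]
    - [255, 0, 0, 0, 0]
    - [255, 0, 0, 0, 0]
    - [255, 0, 0, 0, 0]
    - [255, 0, 0, 0, 0]
    - [255, 0, 0, 0, 0]
    - [255, 0, 0, 0, 0]
    - [255, 0, 0, 0, 0]
    - [255, 0, 0, 0, 0]

```text
time_s: 3.65
position: [0.4416, -0.2324, 0.0356]
tcp_rot: [[-0.198, 0.98, -0.0], [0.98, 0.198, 0.0], [0.0, -0.0, -1.0]]
force: [-0.2, 0.3, 0.7]
opening: 0.477
grasp_force: 0.0
```

```bash
python3 -c "
from h import *
to(.6448,-.0875,.15)
s=read_state();print(s['opening'],s['grasp_force'])"
```

```text
t 3.65 pos [ 0.4416 -0.2324  0.0356] yaw 11.4 shift [ 0.1019  0.2278 -0.1144]
0.4770633914096438 0.0
```

send_rows:
  plan:
    - [255, 0, 0, 0, 0]
    - [255, 0, 0, 0, 0]
    - [255, 0, 0, 0, 0]
    - [255, 0, 0, 0, 0]
    - [255, 0, 0, -0.01, 0]
    - [255, 0, 0, -0.025, 0]
    - [255, 0, 0, -0.03, 0]
    - [255, 0, 0, -0.03, 0]
    - [255, 0, 0, -0.02, 0]
    - [255, 0, 0, 0, 0]

```text
time_s: 4.48
position: [0.4443, -0.2344, 0.1548]
tcp_rot: [[-0.198, 0.98, 0.007], [0.98, 0.198, -0.006], [-0.007, 0.006, -1.0]]
force: [0.2, -0.5, -0.4]
opening: 0.008
grasp_force: 0.0
```

```bash
python3 -c "
from h import *
to(.6448,-.0875,.15)
s=read_state();print(s['opening'],s['grasp_force'])"
```

```text
t 4.48 pos [ 0.4443 -0.2344  0.1548] yaw 11.4 shift [0.1043 0.2256 0.0054]
0.007882468600409993 0.0
```

```bash
python3 - <<'E'
from h import *
p,d=capture("scene");p2,d2=capture("wrist")
cv2.imwrite("pics/s2.png",np.hstack([p[150:400,50:450],cv2.resize(p2,(333,250))]))
for n,q,e in(("scene",p,d),("top",*capture("top"))):
  for c,w in blobs(n,q,e,*COL["brass"]):
    t=w[w[:,2]>w[:,2].max()-.012]
    if .3<np.median(w[:,0])<.6 and abs(w[0,1])<.4: print(n,c,((t.min(0)+t.max(0))/2).round(4),np.ptp(t,0).round(3))
E
```

```text
scene [295. 239.] [0.4265 0.0075 0.0564] [0.034 0.033 0.012]
scene [164. 287.] [ 0.4409 -0.2321  0.0575] [0.034 0.034 0.012]
top [450. 263.] [ 0.4407 -0.2323  0.058 ] [0.032 0.033 0.012]
top [324. 270.] [0.4256 0.008  0.0606] [0.032 0.032 0.01 ]
```

View pics/s2.png

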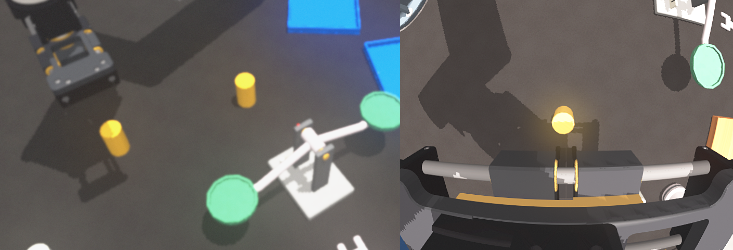

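The slug is still standing where it was, at crop (115,138), and the jaws shut on nothing. I'll check where the fingers really are against the reported TCP.

```bash
python3 - <<'E'
from h import *
s=read_state();R=s["tcp_rot"];P=s["position"];print(P)
c=calibration("wrist");print(c)
print("cam in tool",(R.T@(c["xyz"]-P)).round(4),(R.T@c["rotation"]).round(3))
def pw(X):
    q=c["rotation"].T@(np.array(X)-c["xyz"]);th=np.arctan2(np.hypot(q[0],q[1]),q[2]);a=np.arctan2(q[1],q[0])
    return (c["cx"]+c["fx"]*th*np.cos(a)).round(),(c["cy"]+c["fx"]*th*np.sin(a)).round()
for n,X in(("tcp",P),("tip",P+.014*R[:,2]),("slugtop",(.4408,-.232,.06)),("below",(P[0],P[1],.06))):print(n,pw(X))
e=calibration("scene");q=e["rotation"].T@(P-e["xyz"]);print("scene tcp px",e["cx"]+e["fx"]*q[0]/q[2],e["cy"]+e["fy"]*q[1]/q[2],q[2])
p,d=capture("wrist");cv2.imwrite("pics/w2.png",p)
h=cv2.cvtColor(p,cv2.COLOR_BGR2HSV);m=cv2.inRange(h,(15,90,120),(35,255,255));k,l,st,ce=cv2.connectedComponentsWithStats(m)
print([(ce[i].round(),st[i,4],d[l==i].mean()) for i in range(1,k) if st[i,4]>150])
p,d=capture("scene");W=cloud("scene",d);t=W[150:400,50:240].reshape(-1,3);t=t[(t[:,2]>.1)];print("gripper pts lowest",t[t[:,2].argsort()[:8]].round(3).tolist(), np.median(t[t[:,2]<.16],0))
E
```

```text
[ 0.44122403 -0.23201121  0.15021384]
{'fx': 371.64829954431775, 'fy': 371.64829954431775, 'cx': 318.8207985088707, 'cy': 244.7349322068938, 'xyz': array([ 0.42526534, -0.16040124,  0.33614555]), 'rotation': array([[ 9.80274827e-01,  1.90232670e-01,  5.35984662e-02],
       [ 1.97639198e-01, -9.43687536e-01, -2.65316004e-01],
       [ 1.08432473e-04,  2.70675758e-01, -9.62670568e-01]])}
cam in tool [ 0.0735 -0.0016 -0.1859] [[-0.    -0.962 -0.271]
 [ 1.    -0.     0.   ]
 [-0.001 -0.271  0.962]]
tcp (np.float64(322.0), np.float64(283.0))
tip (np.float64(321.0), np.float64(274.0))
slugtop (np.float64(320.0), np.float64(239.0))
below (np.float64(321.0), np.float64(239.0))
scene tcp px 143.08446183348806 245.39646684809273 0.7132301320673546
[(array([316., 236.]), np.int32(1465), np.float32(0.29679182)), (array([299., 338.]), np.int32(297), np.float32(0.081647485)), (array([339., 335.]), np.int32(275), np.float32(0.084214926)), (array([302., 386.]), np.int32(5465), np.float32(0.07637875))]
gripper pts lowest [[0.531, -0.239, 0.242], [0.52, -0.189, 0.242], [0.53, -0.237, 0.243], [0.528, -0.223, 0.243], [0.53, -0.238, 0.243], [0.526, -0.215, 0.243], [0.529, -0.228, 0.243], [0.529, -0.225, 0.243]] [nan nan nan]
  return _methods._mean(a, axis=axis, dtype=dtype,
  ret = um.true_divide(
```

View pics/w2.png

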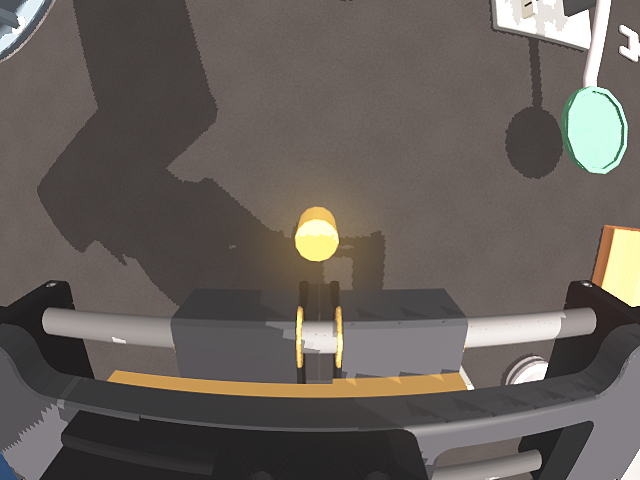

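```bash
python3 - <<'E'
from h import *
s=read_state();R=s["tcp_rot"];P=s["position"];c=calibration("wrist")
p,d=capture("wrist")
for u in(306,320,334):
  for v in range(276,385,12):
    r=np.hypot(u-c["cx"],v-c["cy"]);th=r/c["fx"];a=np.arctan2(v-c["cy"],u-c["cx"]);z=d[v,u]
    q=np.array([np.tan(th)*np.cos(a),np.tan(th)*np.sin(a),1])*z
    print(u,v,z.round(3),"tool",(R.T@(c["rotation"]@q+c["xyz"]-P)).round(3))
E
```

```text
306 276 0.356 tool [-0.052 -0.014  0.148]
306 288 0.165 tool [ 0.01  -0.007 -0.032]
306 300 0.153 tool [ 0.01  -0.007 -0.045]
306 312 0.144 tool [ 0.009 -0.007 -0.054]
306 324 0.087 tool [ 0.032 -0.005 -0.108]
306 336 0.085 tool [ 0.03  -0.005 -0.11 ]
306 348 0.085 tool [ 0.027 -0.005 -0.111]
306 360 0.129 tool [-0.001 -0.006 -0.073]
306 372 0.13 tool [-0.006 -0.006 -0.074]
306 384 0.078 tool [ 0.023 -0.004 -0.119]
320 276 0.357 tool [-0.053 -0.     0.15 ]
320 288 0.169 tool [ 0.009 -0.001 -0.029]
320 300 0.156 tool [ 0.009 -0.001 -0.042]
320 312 0.149 tool [ 0.007 -0.001 -0.05 ]
320 324 0.086 tool [ 0.032 -0.001 -0.108]
320 336 0.084 tool [ 0.031 -0.001 -0.111]
320 348 0.084 tool [ 0.027 -0.001 -0.111]
320 360 0.129 tool [-0.001 -0.001 -0.073]
320 372 0.131 tool [-0.007 -0.001 -0.073]
320 384 0.077 tool [ 0.023 -0.001 -0.12 ]
334 276 0.357 tool [-0.052  0.013  0.15 ]
334 288 0.165 tool [ 0.01   0.005 -0.032]
334 300 0.153 tool [ 0.01   0.005 -0.045]
334 312 0.141 tool [ 0.01   0.004 -0.057]
334 324 0.085 tool [ 0.033  0.002 -0.109]
334 336 0.083 tool [ 0.031  0.002 -0.112]
334 348 0.084 tool [ 0.028  0.002 -0.111]
334 360 0.114 tool [ 0.007  0.003 -0.086]
334 372 0.114 tool [ 0.003  0.003 -0.087]
334 384 0.077 tool [ 0.024  0.002 -0.12 ]
```

send_rows:
  plan:
    - [0, 0, 0, 0, 0]
    - [0, 0, 0, 0, 0]
    - [0, 0, 0, 0, 0]
    - [0, 0, 0, 0, 0]
    - [0, 0, 0, 0, 0]
    - [0, 0, 0, 0, 0]
    - [0, 0, 0, 0, 0]
    - [0, 0, 0, 0, 0]
    - [0, 0, 0, 0, 0]
    - [0, 0, 0, 0, 0]
    - [0, 0, 0, 0, 0]
    - [0, 0, 0, 0, 0]
    - [0, 0, 0, 0, 0]
    - [0, 0, 0, 0, 0]
    - [0, 0, 0, 0, 0]
    - [0, 0, 0, 0, 0]

```text
time_s: 6.12
position: [0.4416, -0.2325, 0.1506]
tcp_rot: [[-0.198, 0.98, -0.0], [0.98, 0.198, -0.0], [-0.0, -0.0, -1.0]]
force: [-0.3, 0.5, 0.5]
opening: 0.992
grasp_force: 0.0
```

```bash
python3 - <<'E'
from h import *
import rig
print(rig.finger_overhang, [x for x in dir(rig) if x[0]!='_'])
s=read_state();R=s["tcp_rot"];P=s["position"];c=calibration("wrist")
p,d=capture("wrist");cv2.imwrite("pics/w3.png",p)
v,u=np.mgrid[:480,:640];r=np.hypot(u-c["cx"],v-c["cy"])+1e-9;t=np.tan(r/c["fx"])/r
q=np.stack([(u-c["cx"])*t*d,(v-c["cy"])*t*d,d],-1)
T=(q@c["rotation"].T+c["xyz"]-P)@R
ok=(d>0)&(abs(T[...,0])<.02)&(T[...,2]<.06)&(abs(T[...,1])<.07)
z=T[ok];print(len(z));z=z[z[:,2].argsort()[::-1]]
for sg in(-1,1):
    w=z[z[:,1]*sg>0];print(w[:5].round(3).tolist()); w=w[w[:,2]>w[0,2]-.02];print(w.min(0).round(3),w.max(0).round(3))
E
```

```text
0.014 ['PlanningError', 'calibration', 'capture', 'finger_overhang', 'hand_in', 'read_state']
15620
[[0.009, -0.046, -0.022], [0.009, -0.049, -0.023], [0.009, -0.045, -0.023], [-0.008, -0.045, -0.023], [-0.008, -0.045, -0.023]]
[-0.01  -0.054 -0.042] [ 0.011 -0.044 -0.022]
[[0.009, 0.042, -0.023], [-0.01, 0.042, -0.023], [0.009, 0.044, -0.023], [0.009, 0.045, -0.023], [0.008, 0.042, -0.023]]
[-0.01   0.041 -0.043] [ 0.011  0.051 -0.023]
```

View pics/w3.png

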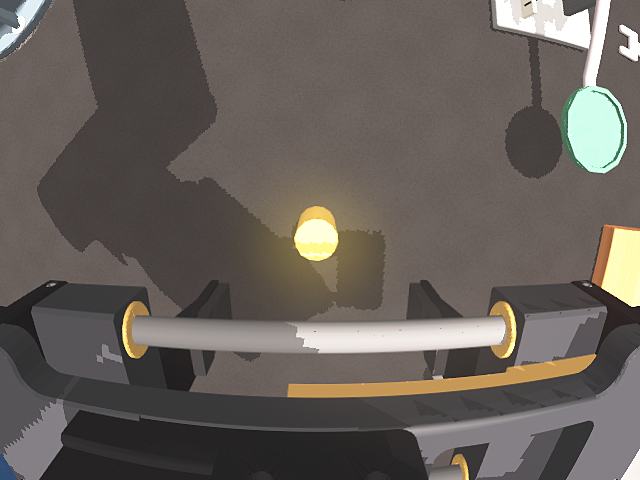

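The finger tips lie 23 mm behind the reported TCP, not 14 mm ahead as stated (depth fits the bench and the pad width). The jaws therefore shut just above the 60 mm slug. From here I use tip = TCP z + 0.023, so the grasp height is reported z ≈ underside − 0.002.

send_rows:
  plan:
    - [0, 0, 0, 0.02, 0]
    - [0, 0, 0, 0.03, 0]
    - [0, 0, 0, 0.03, 0]
    - [0, 0, 0, 0.03, 0]
    - [0, 0, 0, 0.025, 0]
    - [0, 0, 0, 0.012, 0]
    - [0, 0, 0, 0.005, 0]
    - [0, 0, 0, 0, 0]
    - [255, 0, 0, 0, 0]
    - [255, 0, 0, 0, 0]
    - [255, 0, 0, 0, 0]
    - [255, 0, 0, 0, 0]
    - [255, 0, 0, 0, 0]
    - [255, 0, 0, 0, 0]
    - [255, 0, 0, 0, 0]
    - [255, 0, 0, 0, 0]
    - [255, 0, 0, 0, 0]
    - [255, 0, 0, 0, 0]
    - [255, 0, 0, 0, 0]
    - [255, 0, 0, 0, 0]

```text
time_s: 7.83
position: [0.4412, -0.2323, -0.0013]
tcp_rot: [[-0.198, 0.98, -0.001], [0.98, 0.198, 0.0], [0.001, -0.001, -1.0]]
force: [-1.7, -0.0, 1.9]
opening: 0.383
grasp_force: 30.0
```

send_rows:
  plan:
    - [255, 0, 0, -0.01, 0]
    - [255, 0, 0, -0.03, 0]
    - [255, 0, 0, -0.035, 0]
    - [255, 0, 0, -0.03, 0]
    - [255, 0, 0, -0.015, 0]
    - [255, 0.01, 0.023, 0, 0]
    - [255, 0.01, 0.023, 0, 0]
    - [255, 0.01, 0.023, 0, 0]
    - [255, 0.01, 0.023, 0, 0]
    - [255, 0.01, 0.023, 0, 0]
    - [255, 0.01, 0.023, 0, 0]
    - [255, 0.01, 0.023, 0, 0]
    - [255, 0.01, 0.023, 0, 0]
    - [255, 0.01, 0.023, 0, 0]
    - [255, 0.01, 0.022, 0, 0]
    - [255, 0, 0, 0, 0]
    - [255, 0, 0, 0, 0]
    - [255, 0, 0, 0, 0]

```text
time_s: 9.33
position: [0.6452, -0.0889, 0.1183]
tcp_rot: [[-0.198, 0.98, -0.002], [0.98, 0.198, 0.0], [0.001, -0.002, -1.0]]
force: [-0.7, -0.2, -2.3]
opening: 0.381
grasp_force: 30.0
```

```bash
cat >> h.py <<'E'
def look(n,ks=("brass","green"),box=(.4,.75,-.3,.45)):
    p,d=capture(n)
    for k in ks:
        for c,w in blobs(n,p,d,*COL[k],amin=60):
            if len(w)<30: continue
            m=np.median(w,0)
            if not(box[0]<m[0]<box[1] and box[2]<m[1]<box[3]): continue
            zt=np.percentile(w[:,2],97);t=w[w[:,2]>zt-.010]
            print(n,k,c,"ztop %.3f"%zt,"mid",((t.min(0)+t.max(0))/2).round(4),"ext",np.ptp(t,0).round(3))
    return p,d
E
python3 -c "
from h import *
look('top');p,d=look('scene');to(.6448,-.0875,.113);cv2.imwrite('pics/s4.png',p[150:450,50:500])"
```

```text
top green [225. 180.] ztop 0.090 mid [0.5894 0.1873 0.0865] ext [0.072 0.072 0.012]
scene brass [301. 237.] ztop 0.383 mid [ 0.6786 -0.0603  0.3792] ext [0.017 0.003 0.01 ]
scene brass [276. 294.] ztop 0.257 mid [ 0.6603 -0.0853  0.2522] ext [0.011 0.023 0.011]
scene brass [576. 315.] ztop 0.072 mid [0.75   0.3478 0.0682] ext [0.069 0.07  0.01 ]
scene green [432. 261.] ztop 0.089 mid [0.59   0.1869 0.0852] ext [0.074 0.072 0.011]
scene green [267. 359.] ztop 0.090 mid [ 0.6783 -0.1119  0.1634] ext [0.11  0.022 0.166]
t 9.43 pos [ 0.6451 -0.0895  0.1184] yaw 11.4 shift [0.0021 0.0001 0.0055]
```

View pics/s4.png

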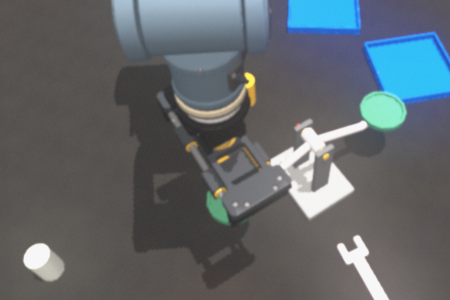

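The gripper and slug are over the right pan, partly hidden around crop (225,205). I correct x by 2 mm and lower it onto the pan.

send_rows:
  plan:
    - [255, 0.002, 0, 0.01, 0]
    - [255, 0, 0, 0.012, 0]
    - [255, 0, 0, 0.006, 0]
    - [255, 0, 0, 0.004, 0]
    - [255, 0, 0, 0.003, 0]
    - [255, 0, 0, 0.003, 0]
    - [255, 0, 0, 0.003, 0]
    - [255, 0, 0, 0.002, 0]
    - [255, 0, 0, 0, 0]
    - [255, 0, 0, 0, 0]
    - [255, 0, 0, 0, 0]
    - [255, 0, 0, 0, 0]

```text
time_s: 10.43
position: [0.6462, -0.0872, 0.076]
tcp_rot: [[-0.198, 0.98, 0.001], [0.98, 0.198, -0.0], [-0.0, 0.001, -1.0]]
force: [-0.4, 0.6, -2.3]
opening: 0.378
grasp_force: 30.0
```

```bash
python3 -c "
from h import *
look('top',('green',));p,d=look('scene',('green',));to(.6448,-.0875,.0)"
```

```text
top green [228. 165.] ztop 0.730 mid [0.4822 0.0886 0.73  ] ext [0.005 0.015 0.004]
scene green [434. 257.] ztop 0.098 mid [0.5897 0.1872 0.0948] ext [0.073 0.07  0.013]
scene green [268. 364.] ztop 0.080 mid [ 0.6642 -0.1114  0.1231] ext [0.068 0.019 0.106]
t 10.53 pos [ 0.6461 -0.0872  0.0759] yaw 11.4 shift [ 0.     -0.0014  0.0759]
```

send_rows:
  plan:
    - [150, 0, 0, 0, 0]
    - [120, 0, 0, 0, 0]
    - [100, 0, 0, 0, 0]
    - [60, 0, 0, 0, 0]
    - [0, 0, 0, 0, 0]
    - [0, 0, 0, 0, 0]
    - [0, 0, 0, 0, 0]
    - [0, 0, 0, 0, 0]
    - [0, 0, 0, -0.01, 0]
    - [0, 0, 0, -0.03, 0]
    - [0, 0, 0, -0.03, 0]
    - [0, 0, 0, -0.03, 0]
    - [0, 0, 0, -0.02, 0]
    - [0, 0, 0, 0, 0]
    - [0, 0, 0, 0, 0]

```text
time_s: 11.78
position: [0.6469, -0.0874, 0.1978]
tcp_rot: [[-0.198, 0.98, 0.004], [0.98, 0.198, -0.001], [-0.002, 0.004, -1.0]]
force: [-0.1, -0.2, -0.3]
opening: 0.999
grasp_force: 0.0
```

```bash
python3 -c "
from h import *
p,d=look('scene',box=(.4,.75,-.3,.25));to(.426,.0078,.196)
p,d=capture('wrist');cv2.imwrite('pics/w5.png',p)"
```

```text
scene brass [298. 236.] ztop 0.353 mid [ 0.6576 -0.0586  0.3508] ext [0.004 0.002 0.015]
scene brass [221. 239.] ztop 0.314 mid [ 0.6114 -0.1245  0.3149] ext [0.016 0.015 0.021]
scene brass [272. 251.] ztop 0.336 mid [ 0.6604 -0.0833  0.3314] ext [0.012 0.024 0.011]
scene brass [299. 266.] ztop 0.325 mid [ 0.6806 -0.0611  0.3211] ext [0.033 0.008 0.011]
scene brass [280. 348.] ztop 0.295 mid [ 0.733  -0.101   0.3001] ext [0.014 0.016 0.016]
scene green [435. 255.] ztop 0.105 mid [0.5894 0.188  0.101 ] ext [0.073 0.07  0.013]
scene green [288. 358.] ztop 0.078 mid [ 0.678  -0.0837  0.1806] ext [0.117 0.071 0.226]
t 11.83 pos [ 0.6456 -0.0871  0.1959] yaw 11.4 shift [ 1.364e-01 -1.965e-01 -1.000e-04]
```

View pics/w5.png

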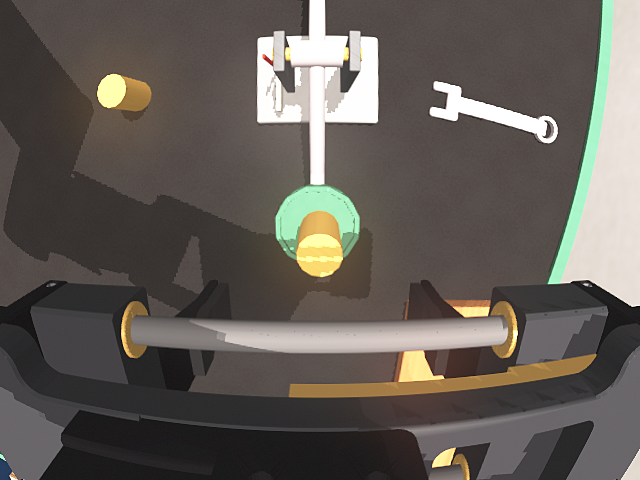

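The slug stands near the middle of the right pan at (320,240), and the left pan has risen as expected. Now slug B.

send_rows:
  plan:
    - [0, 0.0136, -0.0196, 0, 0]
    - [0, 0.0136, -0.0196, 0, 0]
    - [0, 0.0136, -0.0196, 0, 0]
    - [0, 0.0136, -0.0196, 0, 0]
    - [0, 0.0136, -0.0196, 0, 0]
    - [0, 0.0136, -0.0196, 0, 0]
    - [0, 0.0136, -0.0196, 0, 0]
    - [0, 0.0136, -0.0196, 0, 0]
    - [0, 0.0136, -0.0196, 0, 0]
    - [0, 0.0136, -0.0196, 0, 0]
    - [0, 0, 0, 0.02, 0]
    - [0, 0, 0, 0.03, 0]
    - [0, 0, 0, 0.03, 0]
    - [0, 0, 0, 0.02, 0]
    - [0, 0, 0, 0, 0]
    - [0, 0, 0, 0, 0]
    - [0, 0, 0, 0, 0]

```text
time_s: 13.3
position: [0.427, 0.0074, 0.0958]
tcp_rot: [[-0.198, 0.98, -0.001], [0.98, 0.198, 0.0], [0.0, -0.0, -1.0]]
force: [-0.7, 0.4, 1.0]
opening: 0.996
grasp_force: 0.0
```

```bash
python3 -c "
from h import *
look('top');p,d=look('scene');to(.426,.0078,-.002)"
```

```text
top brass [380. 145.] ztop 0.133 mid [ 0.6472 -0.0909  0.1297] ext [0.033 0.034 0.013]
top green [371. 156.] ztop 0.079 mid [ 0.6445 -0.0832  0.0755] ext [0.073 0.072 0.013]
top green [223. 178.] ztop 0.106 mid [0.5884 0.1894 0.1031] ext [0.072 0.072 0.014]
scene brass [295. 239.] ztop 0.061 mid [0.4451 0.0074 0.0919] ext [0.074 0.033 0.081]
scene brass [576. 315.] ztop 0.071 mid [0.7502 0.3477 0.0675] ext [0.069 0.071 0.009]
scene brass [280. 343.] ztop 0.132 mid [ 0.6485 -0.0909  0.1276] ext [0.033 0.033 0.011]
scene green [435. 255.] ztop 0.105 mid [0.5897 0.1884 0.1012] ext [0.073 0.071 0.013]
scene green [288. 357.] ztop 0.078 mid [ 0.6476 -0.084   0.0737] ext [0.067 0.07  0.012]
t 13.40 pos [0.4278 0.0072 0.0966] yaw 11.4 shift [ 0.001  -0.0018  0.0986]
```

send_rows:
  plan:
    - [0, 0, -0.001, 0.025, 0]
    - [0, 0, 0, 0.03, 0]
    - [0, 0, 0, 0.025, 0]
    - [0, 0, 0, 0.013, 0]
    - [0, 0, 0, 0.005, 0]
    - [0, 0, 0, 0, 0]
    - [255, 0, 0, 0, 0]
    - [255, 0, 0, 0, 0]
    - [255, 0, 0, 0, 0]
    - [255, 0, 0, 0, 0]
    - [255, 0, 0, 0, 0]
    - [255, 0, 0, 0, 0]
    - [255, 0, 0, 0, 0]
    - [255, 0, 0, 0, 0]
    - [255, 0, 0, 0, 0]
    - [255, 0, 0, 0, 0]
    - [255, 0, 0, 0, 0]
    - [255, 0, 0, 0, 0]

```text
time_s: 14.9
position: [0.4256, 0.0072, -0.0024]
tcp_rot: [[-0.198, 0.98, -0.001], [0.98, 0.198, 0.0], [0.0, -0.001, -1.0]]
force: [-1.0, -1.3, 0.9]
opening: 0.382
grasp_force: 30.0
```

```bash
python3 -c "
from h import *
to(.5889,.1885,.133)"
```

```text
t 14.90 pos [ 0.4256  0.0072 -0.0024] yaw 11.4 shift [ 0.1454  0.1958 -0.1355]
```

send_rows:
  plan:
    - [255, 0, 0, -0.01, 0]
    - [255, 0, 0, -0.03, 0]
    - [255, 0, 0, -0.035, 0]
    - [255, 0, 0, -0.035, 0]
    - [255, 0, 0, -0.025, 0]
    - [255, 0.0145, 0.0196, 0, 0]
    - [255, 0.0145, 0.0196, 0, 0]
    - [255, 0.0145, 0.0196, 0, 0]
    - [255, 0.0145, 0.0196, 0, 0]
    - [255, 0.0145, 0.0196, 0, 0]
    - [255, 0.0145, 0.0196, 0, 0]
    - [255, 0.0145, 0.0196, 0, 0]
    - [255, 0.0145, 0.0196, 0, 0]
    - [255, 0.0145, 0.0196, 0, 0]
    - [255, 0.0145, 0.0196, 0, 0]
    - [255, 0, 0, 0, 0]
    - [255, 0, 0, 0, 0]
    - [255, 0, 0, 0, 0]

```text
time_s: 16.4
position: [0.5877, 0.1877, 0.1314]
tcp_rot: [[-0.198, 0.98, -0.004], [0.98, 0.198, -0.001], [-0.0, -0.004, -1.0]]
force: [0.4, -0.1, -2.6]
opening: 0.38
grasp_force: 30.0
```

```bash
python3 -c "
from h import *
look('scene',box=(.4,.7,-.3,.3));to(.5891,.188,.133)"
```

```text
scene brass [485. 198.] ztop 0.258 mid [0.6228 0.2164 0.254 ] ext [0.033 0.011 0.01 ]
scene brass [438. 231.] ztop 0.194 mid [0.5957 0.1713 0.2136] ext [0.046 0.032 0.059]
scene brass [280. 344.] ztop 0.132 mid [ 0.6483 -0.091   0.1281] ext [0.034 0.033 0.012]
scene green [435. 258.] ztop 0.105 mid [0.59   0.1881 0.1264] ext [0.073 0.07  0.063]
scene green [288. 357.] ztop 0.078 mid [ 0.6477 -0.084   0.074 ] ext [0.067 0.07  0.012]
t 16.45 pos [0.5876 0.1874 0.1316] yaw 11.4 shift [ 0.0003  0.0015 -0.0014]
```

send_rows:
  plan:
    - [255, 0, 0.0015, 0.012, 0]
    - [255, 0, 0, 0.012, 0]
    - [255, 0, 0, 0.006, 0]
    - [255, 0, 0, 0.003, 0]
    - [255, 0, 0, 0.003, 0]
    - [255, 0, 0, 0.003, 0]
    - [255, 0, 0, 0.003, 0]
    - [255, 0, 0, 0.003, 0]
    - [255, 0, 0, 0.003, 0]
    - [255, 0, 0, 0.001, 0]
    - [255, 0, 0, 0, 0]
    - [255, 0, 0, 0, 0]
    - [255, 0, 0, 0, 0]
    - [255, 0, 0, 0, 0]

```text
time_s: 17.62
position: [0.5915, 0.1885, 0.084]
tcp_rot: [[-0.198, 0.98, 0.001], [0.98, 0.198, 0.0], [-0.0, 0.001, -1.0]]
force: [1.3, -1.7, -0.2]
opening: 0.38
grasp_force: 30.0
```

```bash
python3 -c "
from h import *
look('scene',box=(.4,.7,-.3,.3));to(.5891,.188,.133)"
```

```text
scene brass [479. 224.] ztop 0.210 mid [0.6236 0.2177 0.2058] ext [0.027 0.012 0.01 ]
scene brass [433. 252.] ztop 0.147 mid [0.5991 0.1709 0.166 ] ext [0.045 0.03  0.057]
scene brass [279. 339.] ztop 0.144 mid [ 0.6479 -0.089   0.1405] ext [0.035 0.033 0.012]
scene green [430. 265.] ztop 0.091 mid [0.5914 0.186  0.0987] ext [0.071 0.07  0.033]
scene green [284. 355.] ztop 0.088 mid [ 0.6496 -0.0872  0.0845] ext [0.065 0.072 0.012]
t 17.67 pos [0.5914 0.1885 0.084 ] yaw 11.4 shift [-0.     -0.0023 -0.049 ]
```

Near level. I release the slug, back off and wait out the swing.

send_rows:
  plan:
    - [150, 0, 0, 0, 0]
    - [130, 0, 0, 0, 0]
    - [110, 0, 0, 0, 0]
    - [80, 0, 0, 0, 0]
    - [40, 0, 0, 0, 0]
    - [0, 0, 0, 0, 0]
    - [0, 0, 0, 0, 0]
    - [0, 0, 0, 0, 0]
    - [0, 0, 0, -0.01, 0]
    - [0, 0, 0, -0.03, 0]
    - [0, 0, 0, -0.03, 0]
    - [0, 0, 0, -0.03, 0]
    - [0, 0, 0, -0.02, 0]
    - [0, 0.01, -0.03, 0, 0]
    - [0, 0.01, -0.03, 0, 0]
    - [0, 0.01, -0.03, 0, 0]
    - [0, 0.01, -0.03, 0, 0]
    - [0, 0.01, -0.03, 0, 0]
    - [0, 0, 0, 0, 0]
    - [0, 0, 0, 0, 0]

```text
time_s: 19.33
position: [0.4324, 0.208, 0.2046]
tcp_rot: [[-0.199, 0.98, 0.001], [0.98, 0.199, 0.0], [-0.0, 0.001, -1.0]]
force: [0.6, 0.2, -0.2]
opening: 0.999
grasp_force: 0.0
```

send_rows:
  plan:
    - [0, 0, 0, 0, 0]
    - [0, 0, 0, 0, 0]
    - [0, 0, 0, 0, 0]
    - [0, 0, 0, 0, 0]
    - [0, 0, 0, 0, 0]
    - [0, 0, 0, 0, 0]
    - [0, 0, 0, 0, 0]
    - [0, 0, 0, 0, 0]
    - [0, 0, 0, 0, 0]
    - [0, 0, 0, 0, 0]
    - [0, 0, 0, 0, 0]
    - [0, 0, 0, 0, 0]
    - [0, 0, 0, 0, 0]
    - [0, 0, 0, 0, 0]
    - [0, 0, 0, 0, 0]
    - [0, 0, 0, 0, 0]
    - [0, 0, 0, 0, 0]
    - [0, 0, 0, 0, 0]
    - [0, 0, 0, 0, 0]
    - [0, 0, 0, 0, 0]

```text
time_s: 21.0
position: [0.434, 0.2077, 0.2036]
tcp_rot: [[-0.198, 0.98, -0.0], [0.98, 0.198, -0.0], [0.0, -0.0, -1.0]]
force: [1.1, -0.8, 0.1]
opening: 1.001
grasp_force: 0.0
```

```bash
python3 -c "
from h import *
look('scene',box=(.4,.7,-.3,.3));look('top',box=(.4,.7,-.3,.3));to(.5891,.188,.2)"
```

```text
scene brass [391.  68.] ztop 0.328 mid [0.4066 0.1799 0.3256] ext [0.079 0.019 0.01 ]
scene brass [446.  81.] ztop 0.331 mid [0.4664 0.2333 0.3271] ext [0.032 0.009 0.008]
scene brass [438. 248.] ztop 0.133 mid [0.5939 0.1858 0.1293] ext [0.031 0.024 0.008]
scene brass [434. 269.] ztop 0.104 mid [0.6066 0.1811 0.1028] ext [0.007 0.011 0.016]
scene brass [279. 334.] ztop 0.160 mid [ 0.6474 -0.0858  0.1562] ext [0.035 0.034 0.012]
scene green [428. 269.] ztop 0.078 mid [0.5901 0.1839 0.0743] ext [0.075 0.073 0.012]
scene green [280. 351.] ztop 0.106 mid [ 0.6474 -0.0897  0.1023] ext [0.069 0.071 0.012]
top brass [381. 142.] ztop 0.162 mid [ 0.6454 -0.0852  0.1577] ext [0.032 0.031 0.011]
top brass [222. 176.] ztop 0.133 mid [0.5911 0.19   0.1292] ext [0.033 0.035 0.012]
top green [377. 152.] ztop 0.107 mid [ 0.6446 -0.0891  0.1025] ext [0.071 0.07  0.012]
top green [232. 183.] ztop 0.079 mid [0.5901 0.1835 0.0764] ext [0.072 0.072 0.015]
t 21.10 pos [0.434  0.2077 0.2037] yaw 11.4 shift [-0.05    0.1482  0.0037]
```

send_rows:
  plan:
    - [0, 0, 0, 0, 0]
    - [0, 0, 0, 0, 0]
    - [0, 0, 0, 0, 0]
    - [0, 0, 0, 0, 0]
    - [0, 0, 0, 0, 0]
    - [0, 0, 0, 0, 0]
    - [0, 0, 0, 0, 0]
    - [0, 0, 0, 0, 0]
    - [0, 0, 0, 0, 0]
    - [0, 0, 0, 0, 0]
    - [0, 0, 0, 0, 0]
    - [0, 0, 0, 0, 0]
    - [0, 0, 0, 0, 0]
    - [0, 0, 0, 0, 0]
    - [0, 0, 0, 0, 0]
    - [0, 0, 0, 0, 0]
    - [0, 0, 0, 0, 0]
    - [0, 0, 0, 0, 0]
    - [0, 0, 0, 0, 0]
    - [0, 0, 0, 0, 0]

```text
time_s: 22.77
position: [0.434, 0.2077, 0.2036]
tcp_rot: [[-0.198, 0.98, -0.0], [0.98, 0.198, 0.0], [0.0, -0.0, -1.0]]
force: [-0.6, 0.8, -0.1]
opening: 1.0
grasp_force: 0.0
```

```bash
python3 -c "
from h import *
look('scene',box=(.4,.7,-.3,.3));look('top',box=(.4,.7,-.3,.3));to(.5891,.188,.2)"
```

```text
scene brass [391.  68.] ztop 0.328 mid [0.406  0.1792 0.3247] ext [0.081 0.018 0.008]
scene brass [446.  81.] ztop 0.331 mid [0.4662 0.2343 0.3279] ext [0.03  0.009 0.008]
scene brass [438. 248.] ztop 0.133 mid [0.5941 0.1873 0.1294] ext [0.03  0.025 0.008]
scene brass [434. 268.] ztop 0.106 mid [0.6068 0.1841 0.1019] ext [0.005 0.016 0.012]
scene brass [279. 334.] ztop 0.160 mid [ 0.6474 -0.0858  0.1562] ext [0.034 0.034 0.012]
scene green [428. 269.] ztop 0.079 mid [0.5907 0.1841 0.075 ] ext [0.073 0.072 0.013]
scene green [280. 351.] ztop 0.106 mid [ 0.6476 -0.0897  0.1024] ext [0.07  0.071 0.012]
top brass [381. 142.] ztop 0.162 mid [ 0.6457 -0.0855  0.157 ] ext [0.032 0.031 0.011]
top brass [222. 176.] ztop 0.133 mid [0.5911 0.19   0.129 ] ext [0.033 0.034 0.012]
top green [377. 152.] ztop 0.107 mid [ 0.6446 -0.0883  0.1025] ext [0.07  0.072 0.012]
top green [232. 183.] ztop 0.079 mid [0.5902 0.1834 0.075 ] ext [0.072 0.072 0.012]
t 22.87 pos [0.434  0.2077 0.2036] yaw 11.4 shift [-0.05    0.1482  0.0037]
```

Settled (no change over 1.7 s): left pan down (rim top 0.079), right pan up (0.106), both slugs standing. I take the left slug, gripping at (0.592, 0.188).

send_rows:
  plan:
    - [0, -0.0101, 0.0302, 0, 0]
    - [0, -0.0101, 0.0302, 0, 0]
    - [0, -0.0101, 0.0302, 0, 0]
    - [0, -0.0101, 0.0302, 0, 0]
    - [0, -0.0102, 0.0301, 0, 0]
    - [0, 0, 0, 0.015, 0]
    - [0, 0, 0, 0.015, 0]
    - [0, 0, 0, 0, 0]
    - [0, 0, 0, 0, 0]
    - [0, 0, 0, 0, 0]

```text
time_s: 23.7
position: [0.592, 0.1881, 0.1742]
tcp_rot: [[-0.198, 0.98, 0.0], [0.98, 0.198, 0.0], [-0.0, 0.0, -1.0]]
force: [-0.6, -1.0, 0.1]
opening: 1.0
grasp_force: 0.0
```

```bash
python3 -c "
from h import *
to(.592,.188,.069)"
```

```text
t 23.70 pos [0.592  0.1881 0.1742] yaw 11.4 shift [-1.000e-04 -1.000e-04  1.052e-01]
```

send_rows:
  plan:
    - [0, 0, 0, 0.02, 0]
    - [0, 0, 0, 0.025, 0]
    - [0, 0, 0, 0.025, 0]
    - [0, 0, 0, 0.02, 0]
    - [0, 0, 0, 0.01, 0]
    - [0, 0, 0, 0.005, 0]
    - [0, 0, 0, 0, 0]
    - [0, 0, 0, 0, 0]
    - [255, 0, 0, 0, 0]
    - [255, 0, 0, 0, 0]
    - [255, 0, 0, 0, 0]
    - [255, 0, 0, 0, 0]
    - [255, 0, 0, 0, 0]
    - [255, 0, 0, 0, 0]
    - [255, 0, 0, 0, 0]
    - [255, 0, 0, 0, 0]
    - [255, 0, 0, 0, 0]
    - [255, 0, 0, 0, 0]
    - [255, 0, 0, 0, 0]
    - [255, 0, 0, 0, 0]

```text
time_s: 25.37
position: [0.5917, 0.1879, 0.0686]
tcp_rot: [[-0.198, 0.98, -0.0], [0.98, 0.198, -0.0], [0.0, -0.0, -1.0]]
force: [-0.6, -0.3, 1.7]
opening: 0.38
grasp_force: 30.0
```

```bash
python3 -c "
from h import *
look('scene',box=(.4,.7,-.3,.1));to(.592,.188,.069)"
```

```text
scene brass [279. 334.] ztop 0.160 mid [ 0.6472 -0.0858  0.1562] ext [0.036 0.034 0.012]
scene green [280. 351.] ztop 0.106 mid [ 0.6473 -0.0896  0.1023] ext [0.07  0.071 0.012]
t 25.42 pos [0.5917 0.1879 0.0686] yaw 11.4 shift [ 0.      0.0003 -0.0004]
```

Gripped. I lift slowly so the other pan comes down gently.

send_rows:
  plan:
    - [255, 0, 0, -0.001, 0]
    - [255, 0, 0, -0.002, 0]
    - [255, 0, 0, -0.002, 0]
    - [255, 0, 0, -0.002, 0]
    - [255, 0, 0, -0.002, 0]
    - [255, 0, 0, -0.002, 0]
    - [255, 0, 0, -0.002, 0]
    - [255, 0, 0, -0.002, 0]
    - [255, 0, 0, -0.002, 0]
    - [255, 0, 0, -0.002, 0]
    - [255, 0, 0, -0.002, 0]
    - [255, 0, 0, -0.002, 0]
    - [255, 0, 0, -0.002, 0]
    - [255, 0, 0, -0.002, 0]
    - [255, 0, 0, -0.002, 0]
    - [255, 0, 0, -0.002, 0]
    - [255, 0, 0, -0.002, 0]
    - [255, 0, 0, -0.01, 0]
    - [255, 0, 0, -0.015, 0]
    - [255, 0, 0, -0.015, 0]

```text
time_s: 27.08
position: [0.5912, 0.1877, 0.1419]
tcp_rot: [[-0.198, 0.98, -0.002], [0.98, 0.198, -0.001], [-0.0, -0.002, -1.0]]
force: [0.6, 0.2, -3.5]
opening: 0.382
grasp_force: 30.0
```

```bash
python3 -c "
from h import *
look('scene',box=(.4,.7,-.3,.1));to(.4785,.331,.141)"
```

```text
scene brass [280. 344.] ztop 0.132 mid [ 0.6485 -0.091   0.1276] ext [0.034 0.033 0.011]
scene green [288. 357.] ztop 0.078 mid [ 0.6478 -0.0839  0.0742] ext [0.067 0.07  0.012]
t 27.13 pos [0.5937 0.1881 0.1456] yaw 11.4 shift [ 0.1629 -0.0847  0.0041]
```

send_rows:
  plan:
    - [255, 0.0163, -0.0085, 0, 0]
    - [255, 0.0163, -0.0085, 0, 0]
    - [255, 0.0163, -0.0085, 0, 0]
    - [255, 0.0163, -0.0085, 0, 0]
    - [255, 0.0163, -0.0085, 0, 0]
    - [255, 0.0163, -0.0085, 0, 0]
    - [255, 0.0163, -0.0085, 0, 0]
    - [255, 0.0163, -0.0085, 0, 0]
    - [255, 0.0163, -0.0085, 0, 0]
    - [255, 0.0163, -0.0085, 0, 0]
    - [255, 0, 0, 0.025, 0]
    - [255, 0, 0, 0.03, 0]
    - [255, 0, 0, 0.03, 0]
    - [255, 0, 0, 0.025, 0]
    - [255, 0, 0, 0.01, 0]
    - [255, 0, 0, 0, 0]
    - [255, 0, 0, 0, 0]
    - [255, 0, 0, 0, 0]

```text
time_s: 28.63
position: [0.4778, 0.3315, 0.0231]
tcp_rot: [[-0.198, 0.98, 0.003], [0.98, 0.198, 0.001], [0.001, 0.003, -1.0]]
force: [0.1, -0.5, -2.8]
opening: 0.383
grasp_force: 30.0
```

```bash
python3 -c "
from h import *
p,d=look('scene',ks=('brass','green','blue'),box=(.35,.7,-.3,.4));to(.4785,.331,.002);cv2.imwrite('pics/s6.png',p)"
```

```text
scene brass [505. 174.] ztop 0.149 mid [0.5089 0.3602 0.1446] ext [0.028 0.014 0.009]
scene brass [466. 201.] ztop 0.088 mid [0.4844 0.3181 0.1032] ext [0.047 0.038 0.05 ]
scene brass [280. 344.] ztop 0.132 mid [ 0.6485 -0.0913  0.128 ] ext [0.033 0.032 0.012]
scene green [435. 255.] ztop 0.105 mid [0.5898 0.1886 0.1014] ext [0.073 0.07  0.013]
scene green [288. 357.] ztop 0.078 mid [ 0.6477 -0.0839  0.0741] ext [0.067 0.07  0.012]
scene blue [462. 221.] ztop 0.019 mid [0.4816 0.3281 0.0709] ext [0.179 0.154 0.124]
t 28.68 pos [0.4779 0.3316 0.0234] yaw 11.4 shift [-0.0007  0.0003  0.0214]
```

send_rows:
  plan:
    - [255, 0, 0, 0.008, 0]
    - [255, 0, 0, 0.005, 0]
    - [255, 0, 0, 0.003, 0]
    - [255, 0, 0, 0.002, 0]
    - [255, 0, 0, 0.002, 0]
    - [255, 0, 0, 0.001, 0]
    - [255, 0, 0, 0, 0]
    - [255, 0, 0, 0, 0]
    - [255, 0, 0, 0, 0]
    - [255, 0, 0, 0, 0]

```text
time_s: 29.52
position: [0.4762, 0.3306, 0.0025]
tcp_rot: [[-0.198, 0.98, 0.0], [0.98, 0.198, -0.0], [-0.0, -0.0, -1.0]]
force: [-2.9, -2.1, 10.3]
opening: 0.381
grasp_force: 30.0
```

Contact at 10 N, seated. I open slowly, rise and back off.

send_rows:
  plan:
    - [150, 0, 0, 0, 0]
    - [130, 0, 0, 0, 0]
    - [110, 0, 0, 0, 0]
    - [80, 0, 0, 0, 0]
    - [40, 0, 0, 0, 0]
    - [0, 0, 0, 0, 0]
    - [0, 0, 0, 0, 0]
    - [0, 0, 0, 0, 0]
    - [0, 0, 0, 0, 0]
    - [0, 0, 0, -0.01, 0]
    - [0, 0, 0, -0.03, 0]
    - [0, 0, 0, -0.035, 0]
    - [0, 0, 0, -0.035, 0]
    - [0, 0, 0, -0.03, 0]
    - [0, 0, 0, -0.02, 0]
    - [0, 0, -0.02, 0, 0]
    - [0, 0, -0.03, 0, 0]
    - [0, 0, -0.02, 0, 0]
    - [0, 0, 0, 0, 0]
    - [0, 0, 0, 0, 0]

```text
time_s: 31.18
position: [0.4069, 0.3171, 0.1615]
tcp_rot: [[-0.199, 0.98, 0.001], [0.98, 0.199, 0.0], [0.0, 0.001, -1.0]]
force: [0.5, 0.1, -0.2]
opening: 1.0
grasp_force: 0.0
```

send_rows:
  plan:
    - [0, 0, 0, 0, 0]
    - [0, 0, 0, 0, 0]
    - [0, 0, 0, 0, 0]
    - [0, 0, 0, 0, 0]
    - [0, 0, 0, 0, 0]
    - [0, 0, 0, 0, 0]
    - [0, 0, 0, 0, 0]
    - [0, 0, 0, 0, 0]
    - [0, 0, 0, 0, 0]
    - [0, 0, 0, 0, 0]
    - [0, 0, 0, 0, 0]
    - [0, 0, 0, 0, 0]

```text
time_s: 32.18
position: [0.4077, 0.3171, 0.1607]
tcp_rot: [[-0.198, 0.98, 0.0], [0.98, 0.198, 0.0], [0.0, 0.0, -1.0]]
force: [-0.8, -0.7, 0.6]
opening: 1.0
grasp_force: 0.0
```

```bash
python3 -c "
from h import *
look('top',box=(.35,.7,-.3,.4));p,d=look('scene',box=(.35,.7,-.3,.4));to(.4785,.331,.002);cv2.imwrite('pics/s7.png',p)"
```

```text
top brass [380. 145.] ztop 0.134 mid [ 0.6474 -0.0906  0.1301] ext [0.034 0.034 0.013]
top green [371. 156.] ztop 0.079 mid [ 0.6442 -0.0833  0.0752] ext [0.073 0.072 0.013]
top green [223. 179.] ztop 0.106 mid [0.5886 0.1897 0.1033] ext [0.072 0.072 0.014]
scene brass [443.  69.] ztop 0.286 mid [0.381  0.2887 0.2829] ext [0.078 0.019 0.011]
scene brass [494.  80.] ztop 0.288 mid [0.4397 0.3426 0.2847] ext [0.033 0.009 0.008]
scene brass [466. 200.] ztop 0.066 mid [0.4814 0.3245 0.062 ] ext [0.028 0.027 0.011]
scene brass [280. 344.] ztop 0.132 mid [ 0.6484 -0.091   0.1273] ext [0.033 0.033 0.011]
scene green [435. 255.] ztop 0.105 mid [0.5897 0.188  0.1016] ext [0.074 0.07  0.013]
scene green [288. 357.] ztop 0.078 mid [ 0.6479 -0.0838  0.0741] ext [0.068 0.071 0.012]
t 32.28 pos [0.4077 0.3171 0.1607] yaw 11.4 shift [-0.0004  0.0721  0.1587]
```

View pics/s7.png

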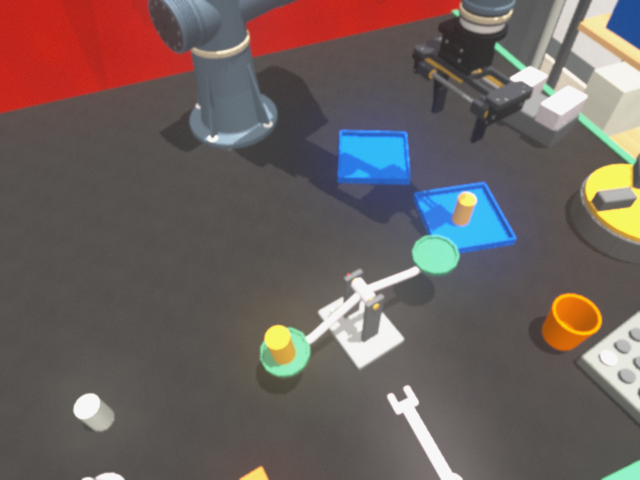

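The heavier slug stands upright in the left blue tray at (465,208). The other stands in the right pan at (280,344), and the arm is clear.

```bash
python3 -c "
from rig import hand_in
print(hand_in())"
```

```text
the job is handed in; nothing more can be done
None
```

I handed the job in at about 32 s: the left side dropped, its slug now stands upright in the blue tray farthest left and the other still stands in the right pan, after one missed grasp because the fingertips sit about 37 mm further back than the stated overhang.

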